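# Get the sanding block out from behind the bottles

### The arm

A 6-joint arm with a two-finger parallel gripper is mounted at the origin on a cart in front of the work surface, level with it; the furniture and walls round the work are solid. World frame = base frame: x ahead of the robot, y to its left, z up, the work surface at z = 0. Lengths are in m, angles in rad, forces in N, time in s.
With the tool pointing down it reaches from about 0.225 to 0.725 m from the base axis. Payload 3.1 kg.
Tool frame: the origin (TCP) lies at the centre of the arm's flange, where the gripper is bolted on; the fingertips stand 173 mm ahead of it and the grasp point (between the pads) lies 155 mm ahead of it; z points along the fingers, y is the line along which they close (so a half turn about z gives the same grasp; the last joint's range is limited). The gripper opens to 85 mm and grips with 20 to 120 N. Pads are 22 mm wide; open, the fingers measure 114 mm over their backs; the gripper's body (76 mm by 85 mm) begins 54 mm behind the grasp point. The pads swing forward as they close: fully open they stand 13 mm farther back than shut.
Start: joints at [1.125, 0.048, 0.099, 1.622, 0, 1.443], TCP at [0.164, 0.499, 0.405] pointing down, gripper open.
Joint ranges: [-2.91, 2.91], [-0.99, 1.94], [-1.21, 1.42], [-2.12, 2.29], [-1.49, 1.47], [-3.14, 3.14]. Speed limits (rad/s): [2.79, 2.79, 3.14, 3.14, 3.14, 3.14].

### API

Orientations are given as a unit quaternion [w, x, y, z].
In Python, from station import arm, grab_frame, order gives the robot as it stands.
- The arm moves only by the shell command python3 -m handwheel 'ROWS' [FORCE]. ROWS is JSON, a list of rows, each an object with "gripper": the closure, from 0 (fully open) to 1 (shut); "translation": the shift along the tool's x, y, z in units of 50 mm (1.0 is 50 mm), a list of three; "roll": the turn about the tool's z in units of 6 degrees (1.0 is 6 degrees). A call has 1 to 8 rows; each row shifts and turns the commanded pose from where the row before left it, along the tool's axes as they then stand; what a row does not reach is not made up. A row lasts 1/10 s, in which the tool goes at most 50 mm and 8.59 degrees, less where a joint would pass 70% of its speed; a pose out of reach is approached as far as the arm can. A call is refused whole if a number of a shift passes 1 or a number of a turn 1, either way. A call with a gripper value outside its range is refused whole. The fingers move at their own pace and stop on an object; FORCE is the grip in N (left out, the last holds). Time passes only in rows, so rows that do not move let the fingers close. It gives the time, the measured TCP pose, the force, the opening and the grip force at its end, in the units of the state.
- arm.sense(): the state, without advancing time (a new reading comes with each control period).
- grab_frame(name): name is "side" or "top" or "wrist"; returns a dict with "img" (420x560x3 uint8, red, green, blue), "vertical_fov" (degrees; the focal length in pixels is half the picture's height over the tangent of half this angle, whatever the lens; pixels are square), "cx", "cy" (the principal point, pixels), "rvec" (rotation vector, rad) and "tvec" (3), from world to camera coordinates, as OpenCV has them. Camera axes: x right, y down, z forward; pixel columns grow to the right and rows downward; lengths in m; the calibration is good to about 2 mm. The wrist camera is an equidistant fisheye: a pixel r from the principal point sees the ray r / f radians off the axis. A picture is of the moment at which its call begins. There is no depth.
- order.job_done(): hands the job in; it is judged then, once.
The state is a dict: "time": time; "qpos": joint angles; "joint_vel": joint speeds; "tau": joint torques, N m; "tcp_pos": TCP position; "orientation": TCP orientation; "force": force on the tool from outside, world axes, zero at the start; "wrist_torque": the same for the moment, N m; "finger_gap": opening from 0.0 (shut) to 1.0 (fully open); "gripper_force": force on a finger pad.
Only numpy, scipy, OpenCV 4.12 (cv2) and the standard library are available. Lean on these libraries where they do the work, as an engineer would, in place of code of your own. Each camera call takes 0.05 s, during which the arm holds its last target. There are 200 camera calls.

### The job

The cork sanding block lies in the plywood rack behind a jar, a thread cone and a small bottle, which are in the way: first stand all three of them upright on the thin cork mat, and leave the sanding block where it is until they all stand there. Then lay the sanding block flat on the middle of the wooden board, lengthways along it, and after that put the jar, the cone and the bottle back upright in the rack, each on the very grey disc where it stood at the start. Leave the bamboo piece behind the rack alone.

Things in the scene. Friction and masses are not known exactly. Their poses are not given: they have to be found in the camera images.
- jar_center (a point): Glass jar of pale pearls with a silvery-white lid, loose, upright, the widest of the three things in the front row: 58 mm diameter, 84 mm high (lid 56 mm diameter, the top 14 mm), 0.15 kg. The point is its centre, 42 mm above its underside; z is its upright axis.
- cone_center (a point): Cone of dark brown waxed thread with orange-brown ends, loose, upright: nearly a cylinder, 45 mm diameter over the wound body (from 7 to 90 mm up), 100 mm high with a narrower end on top, 0.07 kg. The point is its centre, 50 mm above its underside; z is its upright axis.
- bottle_center (a point): Small black bottle with a dark screw cap, loose, upright, the slimmest of the three: body 36 mm diameter up to 78 mm, cap 19 mm diameter from there to the top at 96 mm, 0.06 kg. The point is its centre, 48 mm above its underside; z is its upright axis.
- block_center (a point): Cork sanding block, loose, lying flat in the rack behind the front row: 56 mm (its x) by 96 mm (its y, long axis) by 26 mm high, 0.06 kg. Its long axis is about along the rack's y; it lies 2 to 22 mm behind the front row (no room for a finger). The point is its centre, 13 mm above its underside.
- rack: Fixed plywood rack, 176 mm deep (its x; open front at -x, to the robot), 220 wide (its y). Origin: centre of underside; things stand on its base 8 mm above. Three grey flush 66 mm discs at x -46, y -68, 0, +68 mm: jar, cone, bottle stand there in any order. Back wall from x +80 mm, 60 mm high; side cheeks 42 mm high at y +-102 to 110 from x 20 mm back. Fingers have room before and behind a front thing, less between.
- mat: Thin fixed cork mat, the side area, left or right of the rack: 230 mm (its x, long axis) by 110 mm (its y), 4 mm thick. Origin: centre of the underside. Room for the three things in a row along x.
- board: Plain light wooden board lying flat on the table on the other side of the rack, held down fast with tape: 46 mm (its x) by 190 mm (its y, long axis), 12 mm thick. Origin: centre of the underside. The sanding block is 10 mm wider than the board.
- plug_center (a point): Sawn bamboo piece lying down, 36 x 75 x 35 mm, loose bystander behind the rack. The point is its centre.
Not all that is in view belongs to the job. What is shaped like the part that bears jar_center but red or turquoise is not meant.

How it is judged:
By the outcome, as a careful person would: the job done as asked, in the order asked, and still so for the second after the job is handed in, with the robot touching nothing.
It also fails if it takes over 136 s, if anything falls off the work surface, if the arm or the gripper's body presses on something with over 40 N, if the wrist force passes 120 N, or if a joint passes its speed limit or range.

## Working session

There is one attempt and no reset: what is moved stays moved. The work goes in short steps, Python scripts to look and compute and a shell command to move; the robot and the scene stay as the last step left them, time stands still between calls to the robot, and variables do not carry over. Pictures are saved under pics/ and viewed, at most 14 in all, crops included, and the job is handed in when it is done.

```bash
ls; mkdir -p pics; python3 - <<'E'
from station import arm, grab_frame, order
import cv2
for n in ("top","side"):
    f=grab_frame(n); cv2.imwrite(f"pics/{n}0.png",f["img"][:,:,::-1])
    print(n,f["vertical_fov"],f["cx"],f["cy"],f["rvec"],f["tvec"])
print(arm.sense())
E
```

```text
pics
top 46.654571914077984 284.4875510610777 202.62663584935132 [ 2.16547339 -2.14290977  0.14635906] [0.01359658 0.57784007 1.16221822]
side 51.796742206255864 281.9208126379146 207.69069500831324 [ 0.04634387  2.60344376 -1.72966036] [0.5861664  0.05390657 1.14000628]
{'time': 0.1, 'qpos': array([1.12521808e+00, 4.86968236e-02, 9.77347420e-02, 1.62200079e+00,
       4.55006485e-06, 1.44295588e+00]), 'joint_vel': array([ 0.00079036, -0.00050842,  0.00212011, -0.00083014,  0.00073372,
        0.00060401]), 'tau': array([ 1.92957501e-03, -3.39854336e+01,  3.20934463e+01,  1.58785185e-02,
       -2.07926328e-04,  9.55026309e-06]), 'tcp_pos': array([0.16397055, 0.4985417 , 0.40361343]), 'orientation': array([-3.08528932e-04,  1.58201360e-01,  9.87406277e-01, -1.03840987e-03]), 'force': array([ 0.65661922, -0.11423919, -0.46455929]), 'wrist_torque': array([-0.01166368,  0.00212559,  0.00781942]), 'gripper_force': 0.0, 'finger_gap': 1.0004595366118354}
```

View pics/top0.png

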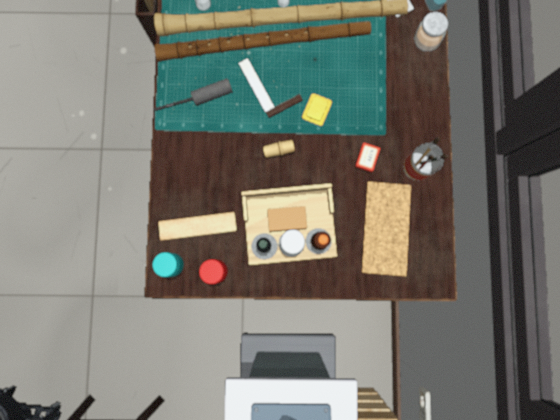

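View pics/side0.png

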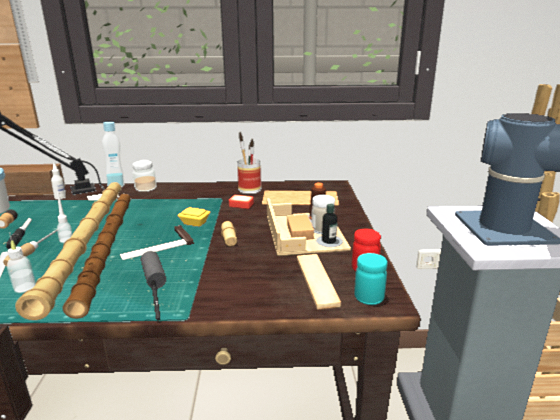

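The top view shows the rack at about (290,225). Left to right in its front row are the black bottle (264,244), the white-lidded jar (292,242) and the cone (319,240). The block is at (287,218), the plug at (279,149), the mat at (387,228) on the right and the board at (197,226) on the left. Jar lookalikes are turquoise (166,265), red (211,271) and a pale jar far off at (432,32). The only jar standing on a rack disc is the one at (292,242). I'll check it in a close crop.

```bash
cat > h.py <<'E'
import numpy as np, cv2
from station import arm, grab_frame, order
def cam(f):
    R=cv2.Rodrigues(np.array(f["rvec"],float))[0]; F=210/np.tan(np.radians(f["vertical_fov"]/2)); return R,np.array(f["tvec"],float),F
def unproj(f,uv,z):
    R,t,F=cam(f); d=R.T@np.array([(uv[0]-f["cx"])/F,(uv[1]-f["cy"])/F,1]); c=-R.T@t
    return c+d*(z-c[2])/d[2]
def proj(f,p):
    R,t,F=cam(f); q=R@np.array(p,float)+t; return np.array([F*q[0]/q[2]+f["cx"],F*q[1]/q[2]+f["cy"]])
def crop(f,x0,y0,x1,y1,k,name):
    c=f["img"][y0:y1,x0:x1,::-1]; cv2.imwrite(f"pics/{name}.png",cv2.resize(c,None,fx=k,fy=k,interpolation=cv2.INTER_CUBIC))
def tool(R=None):
    from scipy.spatial.transform import Rotation as Ro
    s=arm.sense(); w,x,y,z=s["orientation"]; return s,Ro.from_quat([x,y,z,w]).as_matrix()
def togo(x,y,z,yaw=None):
    "rows needed to bring grasp point to x,y,z; yaw=desired world angle of tool y (deg, mod 180)"
    s,R=tool(); 
    g=s["tcp_pos"]+0.155*R[:,2]; d=R.T@(np.array([x,y,z])-g)/0.05
    print("t",round(s["time"],2),"grasp",g.round(4),"tilt",R[:,2].round(3),"gap",round(s["finger_gap"],3),"units",d.round(2),"|F|",np.round(s["force"],1))
    a=np.degrees(np.arctan2(R[1,1],R[0,1])); 
    if yaw is not None:
        e=(yaw-a+90)%180-90; print("yaw",round(a,1),"roll units",round(-e/6,2),"(tool z down)", "q6",s["qpos"][5].round(2))
E
python3 - <<'E'
from h import *
f=grab_frame("top"); print(proj(f,[0,0,0]),proj(f,[.4,0,0]),proj(f,[.4,.2,0]))
crop(f,145,175,425,300,2.85,"c1")
import pickle; pickle.dump(f,open("top.pkl","wb"))
E
```

```text
[290.18459553 444.74490941] [291.57560565 275.31516527] [211.39828541 274.49111728]
```

View pics/c1.png

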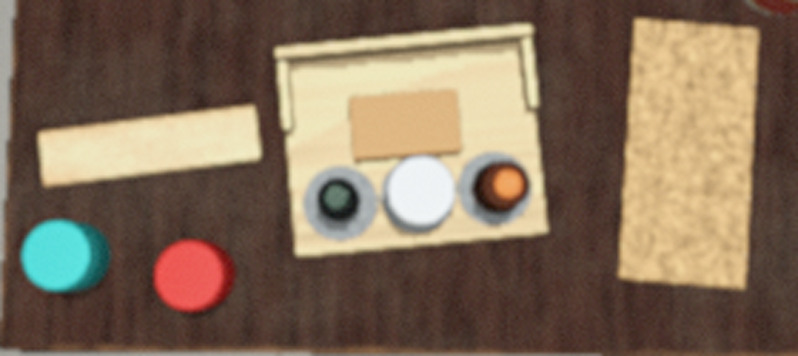

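```bash
cat > m.py <<'E'
from h import *
import pickle
f=pickle.load(open("top.pkl","rb"))
P=lambda u,v,z: unproj(f,((u+.5)/2.85-.5+145,(v+.5)/2.85-.5+175),z)[:2]
fl,fr=P(296,257,.008),P(548,233,.008); bl,br=P(275,48,.06),P(531,24,.06)
d=fl-fr; print("rack front",fl,fr,np.linalg.norm(d),"yaw",np.degrees(np.arctan2(-d[0],d[1])))
d2=bl-br; print("back top",bl,br,np.linalg.norm(d2),np.degrees(np.arctan2(-d2[0],d2[1])), "depth",np.linalg.norm((fl+fr-bl-br)/2))
def rect(n,pts,z):
    q=np.array([P(*p,z) for p in pts]); s=[np.linalg.norm(q[i]-q[(i+1)%4]).round(4) for i in range(4)]
    dy=(q[0]-q[1]+q[3]-q[2])/2; print(n,q.mean(0).round(4),s,"yaw of top edge as y",np.degrees(np.arctan2(-dy[0],dy[1])).round(1))
rect("mat",[(635,17),(759,27),(746,289),(619,279)],.004)
rect("board",[(38,130),(255,104),(262,158),(44,187)],.012)
rect("block",[(349,97),(458,89),(461,152),(355,161)],.034)
for n,p,z in [("discL",(340,203),.008),("discR",(495,189),.008),("jar",(420,191),.092),("bottle",(337,197),.104),("cone",(509,184),.108),("red",(189,275),.084),("turq",(59,255),.084)]: print(n,P(*p,z).round(4))
# model fit of rack
yaw=np.arctan2(-d[0],d[1]); ex=np.array([np.cos(yaw),np.sin(yaw)]); ey=np.array([-ex[1],ex[0]])
o=(fl+fr)/2+.088*ex; print("rack origin",o,[ (o-.046*ex+y*ey).round(4) for y in(.068,0,-.068)])
E
python3 m.py; python3 -c "
from h import *
togo(.45,0,.2,90)"
```

```text
rack front [0.42475828 0.1073223 ] [ 0.44783257 -0.11257758] 0.22110717273175565 yaw 5.990176193197496
back top [0.60084753 0.12511319] [ 0.62395201 -0.09301001] 0.21934345020436957 6.046450415334106 depth 0.17709222125131216
mat [ 0.521  -0.2388] [np.float64(0.1113), np.float64(0.2328), np.float64(0.1111), np.float64(0.2332)] yaw of top edge as y -4.0
board [0.5213 0.2372] [np.float64(0.1918), np.float64(0.0482), np.float64(0.1919), np.float64(0.0505)] yaw of top edge as y 7.9
block [0.5391 0.0129] [np.float64(0.0948), np.float64(0.0548), np.float64(0.0917), np.float64(0.0558)] yaw of top edge as y 5.1
discL [0.4721 0.0697]
discR [ 0.4858 -0.0662]
jar [0.4789 0.0012]
bottle [0.4727 0.0685]
cone [ 0.4844 -0.0702]
red [0.4089 0.189 ]
turq [0.424  0.2957]
rack origin [0.52381492 0.00655586] [array([0.471 , 0.0694]), array([0.4781, 0.0018]), array([ 0.4852, -0.0659])]
t 0.15 grasp [0.1639 0.4983 0.2488] tilt [-0.001 -0.002 -1.   ] gap 1.002 units [-8.55 -7.68  0.99] |F| [ 0.6  0.2 -0.7]
yaw 71.8 roll units -3.04 (tool z down) q6 1.44
```

Everything matches the stated sizes: rack 221×177 mm, mat 111×233, board 192×49, discs agree with the model. The crop confirms the white-lidded jar on the middle disc; red (189,275) and turquoise (59,255) are not meant. First I turn the tool so the fingers close along the rack's x.

```bash
python3 -m handwheel '[{"gripper":0,"translation":[0,0,0],"roll":1},{"gripper":0,"translation":[0,0,0],"roll":1},{"gripper":0,"translation":[0,0,0],"roll":1},{"gripper":0,"translation":[0,0,0],"roll":1},{"gripper":0,"translation":[0,0,0],"roll":1},{"gripper":0,"translation":[0,0,0],"roll":1},{"gripper":0,"translation":[0,0,0],"roll":1},{"gripper":0,"translation":[0,0,0],"roll":1}]' 40; python3 -m handwheel '[{"gripper":0,"translation":[0,0,0],"roll":1},{"gripper":0,"translation":[0,0,0],"roll":1},{"gripper":0,"translation":[0,0,0],"roll":1},{"gripper":0,"translation":[0,0,0],"roll":0}]'; python3 -c "
from h import *
togo(.485,-.068,.2,6)"
```

```text
time: 0.95
tcp_pos: [0.164, 0.4986, 0.4042]
orientation: [0.0, 0.548, 0.836, -0.001]
force: [-0.2, 0.7, -0.3]
finger_gap: 0.998
gripper_force: 0.0
time: 1.35
tcp_pos: [0.164, 0.4986, 0.4042]
orientation: [0.0, 0.67, 0.742, -0.0]
force: [0.7, 1.1, -0.6]
finger_gap: 1.005
gripper_force: 0.0
t 1.35 grasp [0.164  0.4985 0.2492] tilt [-0.    -0.001 -1.   ] gap 1.005 units [-11.92   5.24   0.99] |F| [ 0.7  1.1 -0.6]
yaw 5.8 roll units -0.03 (tool z down) q6 2.59
```

```bash
python3 -m handwheel '[{"gripper":0,"translation":[-0.85,0.37,0],"roll":0},{"gripper":0,"translation":[-0.85,0.37,0],"roll":0},{"gripper":0,"translation":[-0.85,0.37,0],"roll":0},{"gripper":0,"translation":[-0.85,0.37,0],"roll":0},{"gripper":0,"translation":[-0.85,0.37,0],"roll":0},{"gripper":0,"translation":[-0.85,0.37,0],"roll":0},{"gripper":0,"translation":[-0.85,0.37,0],"roll":0},{"gripper":0,"translation":[-0.85,0.37,0],"roll":0}]'; python3 -m handwheel '[{"gripper":0,"translation":[-0.85,0.37,0],"roll":0},{"gripper":0,"translation":[-0.85,0.37,0],"roll":0},{"gripper":0,"translation":[-0.85,0.37,0],"roll":0},{"gripper":0,"translation":[-0.85,0.37,0],"roll":0},{"gripper":0,"translation":[-0.85,0.37,0],"roll":0},{"gripper":0,"translation":[-0.85,0.37,0],"roll":0},{"gripper":0,"translation":[0,0,0],"roll":0}]'; python3 - <<'E'
from h import *
togo(.485,-.068,.068,6)
f=grab_frame("top"); crop(f,145,175,425,300,2.85,"c2")
w=grab_frame("wrist"); cv2.imwrite("pics/w2.png",w["img"][:,:,::-1])
E
```

```text
time: 2.15
tcp_pos: [0.346, 0.1736, 0.4048]
orientation: [0.0, 0.669, 0.743, 0.0]
force: [1.3, 0.5, 0.3]
finger_gap: 0.993
gripper_force: 0.0
time: 2.85
tcp_pos: [0.4836, -0.0715, 0.4031]
orientation: [0.0, 0.672, 0.741, -0.001]
force: [0.0, 0.6, 0.0]
finger_gap: 1.005
gripper_force: 0.0
t 2.85 grasp [ 0.4834 -0.0717  0.2481] tilt [-0.001 -0.002 -1.   ] gap 1.005 units [0.08 0.04 3.6 ] |F| [0.  0.6 0. ]
yaw 5.6 roll units -0.07 (tool z down) q6 1.19
```

View pics/w2.png

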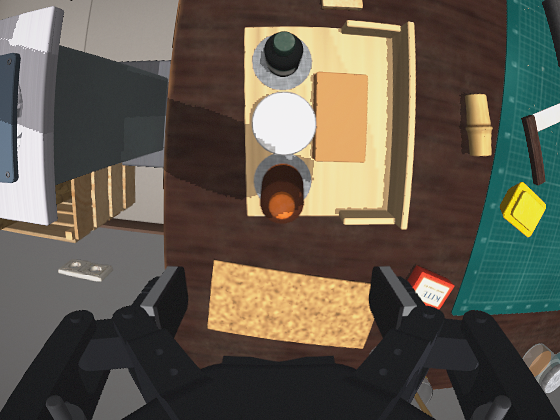

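The wrist view shows the bottle (284,42), jar (284,123), cone top (282,206) and block (corners 316,72 / 367,74 / 363,161 / 315,161). I'll cross-check positions with this fisheye.

```bash
cat >> h.py <<'E'
def wun(f,uv,z):
    R,t,F=cam(f); a=np.array([uv[0]-f["cx"],uv[1]-f["cy"]]); r=np.hypot(*a); th=r/F
    d=R.T@np.array([*(a/max(r,1e-9)*np.sin(th)),np.cos(th)]); c=-R.T@t
    return (c+d*(z-c[2])/d[2])[:2]
E
python3 - <<'E'
from h import *
f=grab_frame("wrist")
for n,p,z in [("cone",(282,206),.108),("jar",(284,123),.092),("bot",(284,42),.104),("bl",(316,72),.034),("bl",(367,74),.034),("bl",(363,161),.034),("bl",(315,161),.034),("rackFL",(245,27),.008),("rackFR",(246,215),.008),("mat",(214,261),.004),("mat",(207,328),.004),("mat",(363,348),.004),("mat",(376,283),.004)]: print(n,wun(f,p,z).round(4))
E
```

```text
cone [ 0.4852 -0.0676]
jar [0.48   0.0013]
bot [0.4729 0.0692]
bl [0.5081 0.0581]
bl [0.5618 0.0644]
bl [ 0.569  -0.0288]
bl [ 0.5174 -0.0351]
rackFL [0.4272 0.1072]
rackFR [ 0.4481 -0.1094]
mat [ 0.4113 -0.1753]
mat [ 0.4027 -0.2825]
mat [ 0.6315 -0.2989]
mat [ 0.6242 -0.1874]
```

```bash
python3 -m handwheel '[{"gripper":0,"translation":[0.08,0.03,0.8],"roll":0},{"gripper":0,"translation":[0,0,0.9],"roll":0},{"gripper":0,"translation":[0,0,0.9],"roll":0},{"gripper":0,"translation":[0,0,0.6],"roll":0},{"gripper":0,"translation":[0,0,0.4],"roll":0},{"gripper":0.3,"translation":[0,0,0],"roll":0},{"gripper":0.6,"translation":[0,0,0],"roll":0},{"gripper":0.8,"translation":[0,0,0],"roll":0}]' 30; python3 -m handwheel '[{"gripper":1,"translation":[0,0,0],"roll":0},{"gripper":1,"translation":[0,0,0],"roll":0},{"gripper":1,"translation":[0,0,0],"roll":0}]';python3 -c "
from h import *
togo(.4412,-.2332,.124)"
```

```text
time: 3.8
tcp_pos: [0.4836, -0.0626, 0.2269]
orientation: [0.002, 0.67, 0.742, 0.001]
force: [-0.0, 0.5, 0.6]
finger_gap: 0.516
gripper_force: 0.0
time: 4.1
tcp_pos: [0.484, -0.0631, 0.2273]
orientation: [0.002, 0.67, 0.742, 0.001]
force: [0.5, 1.0, 6.8]
finger_gap: 0.469
gripper_force: 30.8
t 4.1 grasp [ 0.4847 -0.0632  0.0723] tilt [ 0.005 -0.001 -1.   ] gap 0.469 units [-3.3  -1.2  -1.04] |F| [0.5 1.  6.8]
```

```bash
python3 -m handwheel '[{"gripper":1,"translation":[0,0,-0.2],"roll":0},{"gripper":1,"translation":[0,0,-0.5],"roll":0},{"gripper":1,"translation":[-0.2,-0.1,-0.5],"roll":0},{"gripper":1,"translation":[-0.6,-0.2,0],"roll":0},{"gripper":1,"translation":[-0.8,-0.3,0],"roll":0},{"gripper":1,"translation":[-0.8,-0.3,0],"roll":0},{"gripper":1,"translation":[-0.5,-0.2,0],"roll":0},{"gripper":1,"translation":[-0.2,-0.1,0],"roll":0}]'; python3 -c "
from h import *
togo(.4412,-.228,.069,6)
f=grab_frame('top'); crop(f,145,175,425,300,2.85,'c3')"
```

```text
time: 4.9
tcp_pos: [0.438, -0.2256, 0.2851]
orientation: [0.0, 0.672, 0.741, -0.0]
force: [0.9, 1.2, -0.0]
finger_gap: 0.467
gripper_force: 30.5
t 4.9 grasp [ 0.438  -0.2257  0.1301] tilt [-0.    -0.001 -1.   ] gap 0.467 units [-0.05  0.06  1.22] |F| [ 0.9  1.2 -0. ]
yaw 5.6 roll units -0.07 (tool z down) q6 0.86
```

```bash
python3 -m handwheel '[{"gripper":1,"translation":[-0.04,0.04,0.3],"roll":0},{"gripper":1,"translation":[0,0,0.4],"roll":0},{"gripper":1,"translation":[0,0,0.3],"roll":0},{"gripper":1,"translation":[0,0,0.12],"roll":0},{"gripper":1,"translation":[0,0,0.05],"roll":0},{"gripper":1,"translation":[0,0,0],"roll":0}]'; python3 -c "
from h import *
togo(.4412,-.228,.069,6)"
```

```text
time: 5.55
tcp_pos: [0.4412, -0.2246, 0.2265]
orientation: [0.0, 0.67, 0.742, 0.0]
force: [-0.3, -0.3, -1.0]
finger_gap: 0.466
gripper_force: 30.5
t 5.55 grasp [ 0.4413 -0.2246  0.0715] tilt [ 0.  0. -1.] gap 0.466 units [-0.07 -0.01  0.05] |F| [-0.3 -0.3 -1. ]
yaw 5.8 roll units -0.03 (tool z down) q6 0.86
```

View pics/c3.png

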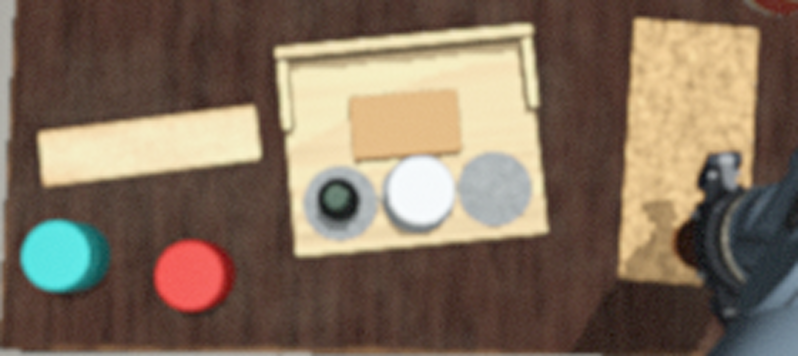

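The cone is held above the mat's near end. The right disc (493,189) is free and the rest hasn't moved. I set it down.

```bash
python3 -m handwheel '[{"gripper":1,"translation":[0,0,0.05],"roll":0},{"gripper":0.45,"translation":[0,0,0],"roll":0},{"gripper":0.3,"translation":[0,0,0],"roll":0},{"gripper":0.2,"translation":[0,0,0],"roll":0},{"gripper":0.2,"translation":[0,0,0],"roll":0},{"gripper":0.2,"translation":[0,0,-0.4],"roll":0},{"gripper":0.2,"translation":[0,0,-0.9],"roll":0},{"gripper":0.1,"translation":[0,0,-0.9],"roll":0}]';python3 -m handwheel '[{"gripper":0,"translation":[0.6,0,-0.9],"roll":0},{"gripper":0,"translation":[1,0.2,0],"roll":0},{"gripper":0,"translation":[1,0.2,0],"roll":0},{"gripper":0,"translation":[1,0.2,0],"roll":0},{"gripper":0,"translation":[0.7,0.1,0],"roll":0},{"gripper":0,"translation":[0,0,0],"roll":0},{"gripper":0,"translation":[0,0,0],"roll":0}]'; python3 - <<'E'
from h import *
togo(.479,.0015,.068,6)
f=grab_frame("wrist"); cv2.imwrite("pics/w4.png",f["img"][:,:,::-1])
E
```

```text
time: 6.35
tcp_pos: [0.4404, -0.2247, 0.3337]
orientation: [-0.002, 0.671, 0.742, -0.0]
force: [0.8, -0.7, -0.3]
finger_gap: 0.9
gripper_force: 0.0
time: 7.05
tcp_pos: [0.4541, -0.0122, 0.3755]
orientation: [0.0, 0.67, 0.743, -0.0]
force: [-0.3, 0.2, -0.1]
finger_gap: 0.999
gripper_force: 0.0
t 7.05 grasp [ 0.4541 -0.0123  0.2205] tilt [ 0.    -0.001 -1.   ] gap 0.999 units [0.23 0.52 3.05] |F| [-0.3  0.2 -0.1]
yaw 5.9 roll units -0.01 (tool z down) q6 1.29
```

View pics/w4.png

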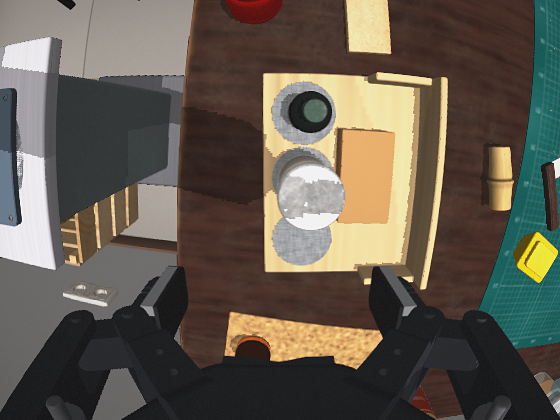

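The cone's orange top is on the mat at (252,345), upright. The jar lid is at (311,196). Next, the jar.

```bash
python3 -m handwheel '[{"gripper":0,"translation":[0.2,0.5,0],"roll":0},{"gripper":0,"translation":[0,0,0.9],"roll":0},{"gripper":0,"translation":[0,0,0.9],"roll":0},{"gripper":0,"translation":[0,0,0.7],"roll":0},{"gripper":0,"translation":[0,0,0.5],"roll":0},{"gripper":0,"translation":[0,0,0],"roll":0}]'; python3 -c "
from h import *
togo(.479,.0015,.068,6)"
```

```text
time: 7.7
tcp_pos: [0.4755, -0.0016, 0.2206]
orientation: [-0.004, 0.672, 0.741, -0.003]
force: [-0.3, -0.3, -0.6]
finger_gap: 0.998
gripper_force: 0.0
t 7.7 grasp [ 0.474  -0.0014  0.0656] tilt [-0.01   0.001 -1.   ] gap 0.998 units [ 0.05  0.1  -0.05] |F| [-0.3 -0.3 -0.6]
yaw 5.6 roll units -0.06 (tool z down) q6 1.33
```

```bash
python3 -m handwheel '[{"gripper":0.15,"translation":[0,0,0],"roll":0},{"gripper":0.3,"translation":[0,0,0],"roll":0},{"gripper":0.6,"translation":[0,0,0],"roll":0},{"gripper":1,"translation":[0,0,0],"roll":0},{"gripper":1,"translation":[0,0,0],"roll":0},{"gripper":1,"translation":[0,0,0],"roll":0}]' 40; python3 -c "
from h import *
togo(.6008,-.2444,.13,6)"
```

```text
time: 8.3
tcp_pos: [0.4793, -0.0007, 0.228]
orientation: [0.003, 0.67, 0.742, 0.001]
force: [1.4, -1.2, 6.1]
finger_gap: 0.644
gripper_force: 42.9
t 8.3 grasp [ 0.4802 -0.0009  0.073 ] tilt [ 0.005 -0.002 -1.   ] gap 0.644 units [-5.09  1.91 -1.12] |F| [ 1.4 -1.2  6.1]
yaw 5.8 roll units -0.03 (tool z down) q6 1.33
```

```bash
python3 -m handwheel '[{"gripper":1,"translation":[0,0,-0.2],"roll":0},{"gripper":1,"translation":[0,0,-0.5],"roll":0},{"gripper":1,"translation":[-0.2,0,-0.6],"roll":0},{"gripper":1,"translation":[-0.6,0.2,0],"roll":0},{"gripper":1,"translation":[-0.9,0.3,0],"roll":0},{"gripper":1,"translation":[-0.9,0.4,0],"roll":0},{"gripper":1,"translation":[-0.9,0.4,0],"roll":0},{"gripper":1,"translation":[-0.9,0.4,0],"roll":0}]'; python3 -m handwheel '[{"gripper":1,"translation":[-0.5,0.2,0],"roll":0},{"gripper":1,"translation":[-0.2,0,0],"roll":0},{"gripper":1,"translation":[0,0,0],"roll":0}]'; python3 -c "
from h import *
togo(.6008,-.2444,.068,6)"
```

```text
time: 9.1
tcp_pos: [0.5851, -0.212, 0.2901]
orientation: [-0.001, 0.67, 0.742, 0.0]
force: [-0.2, 0.3, -1.2]
finger_gap: 0.646
gripper_force: 42.8
time: 9.4
tcp_pos: [0.5978, -0.2454, 0.2895]
orientation: [-0.001, 0.671, 0.741, -0.0]
force: [0.2, 0.4, -2.0]
finger_gap: 0.642
gripper_force: 43.0
t 9.4 grasp [ 0.5974 -0.2452  0.1345] tilt [-0.002  0.001 -1.   ] gap 0.642 units [0.01 0.07 1.33] |F| [ 0.2  0.4 -2. ]
yaw 5.7 roll units -0.05 (tool z down) q6 0.98
```

```bash
python3 -m handwheel '[{"gripper":1,"translation":[0,0.04,0.4],"roll":0},{"gripper":1,"translation":[0,0,0.5],"roll":0},{"gripper":1,"translation":[0,0,0.3],"roll":0},{"gripper":1,"translation":[0,0,0.1],"roll":0},{"gripper":1,"translation":[0,0,0.05],"roll":0},{"gripper":1,"translation":[0,0,0],"roll":0}]'; python3 -c "
from h import *
togo(.6008,-.2444,.066,6)
f=grab_frame('side'); crop(f,230,170,370,275,5,'s5')"
```

```text
time: 10.0
tcp_pos: [0.5999, -0.243, 0.2242]
orientation: [-0.0, 0.67, 0.742, 0.0]
force: [-1.1, 1.3, 1.3]
finger_gap: 0.647
gripper_force: 43.2
t 10.0 grasp [ 0.5999 -0.243   0.0692] tilt [ 0.  0. -1.] gap 0.647 units [-0.03  0.01  0.06] |F| [-1.1  1.3  1.3]
yaw 5.9 roll units -0.02 (tool z down) q6 0.98
```

View pics/s5.png

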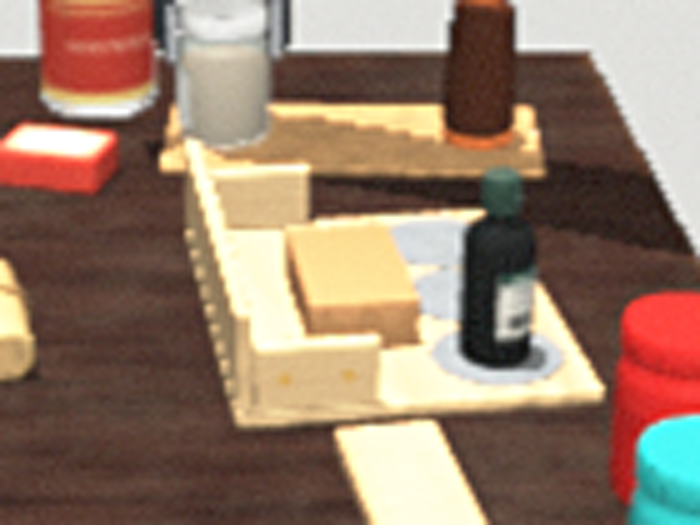

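The side view shows the cone upright on the mat (480,80) and the jar just at the mat surface (225,130), with the block and bottle untouched. I release the jar.

```bash
python3 -m handwheel '[{"gripper":1,"translation":[0,0,0.05],"roll":0},{"gripper":0.3,"translation":[0,0,0],"roll":0},{"gripper":0.15,"translation":[0,0,0],"roll":0},{"gripper":0.12,"translation":[0,0,0],"roll":0},{"gripper":0.12,"translation":[0,0,0],"roll":0},{"gripper":0.12,"translation":[0,0,-0.4],"roll":0},{"gripper":0.12,"translation":[0,0,-0.9],"roll":0},{"gripper":0.1,"translation":[0,0,-0.9],"roll":0}]';python3 -m handwheel '[{"gripper":0,"translation":[0.6,-0.1,-0.9],"roll":0},{"gripper":0,"translation":[1,-0.4,0],"roll":0},{"gripper":0,"translation":[1,-0.4,0],"roll":0},{"gripper":0,"translation":[1,-0.4,0],"roll":0},{"gripper":0,"translation":[1,-0.4,0],"roll":0},{"gripper":0,"translation":[1,-0.4,0],"roll":0},{"gripper":0,"translation":[0.6,-0.2,0],"roll":0},{"gripper":0,"translation":[0,0,0],"roll":0}]'; python3 -c "
from h import *
togo(.4725,.069,.066,6)"
```

```text
time: 10.85
tcp_pos: [0.5996, -0.244, 0.3293]
orientation: [-0.002, 0.671, 0.742, -0.001]
force: [0.8, -0.9, 0.1]
finger_gap: 0.904
gripper_force: 0.0
time: 11.65
tcp_pos: [0.4623, 0.036, 0.3721]
orientation: [-0.0, 0.669, 0.744, 0.0]
force: [-0.1, -1.1, -0.3]
finger_gap: 0.995
gripper_force: 0.0
t 11.65 grasp [0.4623 0.0362 0.2171] tilt [-0.     0.001 -1.   ] gap 0.995 units [0.63 0.27 3.02] |F| [-0.1 -1.1 -0.3]
yaw 6.1 roll units 0.01 (tool z down) q6 1.4
```

```bash
python3 -m handwheel '[{"gripper":0,"translation":[0.63,0.25,0],"roll":0},{"gripper":0,"translation":[0,0,0.9],"roll":0},{"gripper":0,"translation":[0,0,0.9],"roll":0},{"gripper":0,"translation":[0,0,0.7],"roll":0},{"gripper":0,"translation":[0,0,0.5],"roll":0},{"gripper":0,"translation":[0,0,0],"roll":0}]'; python3 -c "
from h import *
togo(.4725,.069,.066,6)"
```

```text
time: 12.25
tcp_pos: [0.4712, 0.0651, 0.2169]
orientation: [-0.003, 0.671, 0.742, -0.003]
force: [-0.5, -0.1, 0.3]
finger_gap: 0.999
gripper_force: 0.0
t 12.25 grasp [0.4697 0.065  0.0619] tilt [-0.009 -0.    -1.   ] gap 0.999 units [ 0.07  0.06 -0.08] |F| [-0.5 -0.1  0.3]
yaw 5.7 roll units -0.04 (tool z down) q6 1.47
```

```bash
python3 -m handwheel '[{"gripper":0.3,"translation":[0,0,0],"roll":0},{"gripper":0.5,"translation":[0,0,0],"roll":0},{"gripper":0.65,"translation":[0,0,0],"roll":0},{"gripper":0.8,"translation":[0,0,0],"roll":0},{"gripper":1,"translation":[0,0,0],"roll":0},{"gripper":1,"translation":[0,0,0],"roll":0},{"gripper":1,"translation":[0,0,0],"roll":0}]' 25; python3 -c "
from h import *
togo(.521,-.2388,.13,6)"
```

```text
time: 12.95
tcp_pos: [0.4743, 0.0657, 0.2238]
orientation: [0.002, 0.67, 0.742, 0.001]
force: [-1.2, -0.1, 6.3]
finger_gap: 0.412
gripper_force: 27.8
t 12.95 grasp [0.4749 0.0657 0.0688] tilt [ 0.004 -0.    -1.   ] gap 0.412 units [-6.15  0.31 -1.22] |F| [-1.2 -0.1  6.3]
yaw 5.8 roll units -0.03 (tool z down) q6 1.47
```

```bash
python3 -m handwheel '[{"gripper":1,"translation":[0,0,-0.2],"roll":0},{"gripper":1,"translation":[0,0,-0.5],"roll":0},{"gripper":1,"translation":[-0.2,0.05,-0.7],"roll":0},{"gripper":1,"translation":[-0.6,0.05,0],"roll":0},{"gripper":1,"translation":[-0.9,0.05,0],"roll":0},{"gripper":1,"translation":[-1,0.05,0],"roll":0},{"gripper":1,"translation":[-1,0.05,0],"roll":0},{"gripper":1,"translation":[-1,0.05,0],"roll":0}]'; python3 -m handwheel '[{"gripper":1,"translation":[-0.8,0,0],"roll":0},{"gripper":1,"translation":[-0.5,0,0],"roll":0},{"gripper":1,"translation":[-0.2,0,0],"roll":0},{"gripper":1,"translation":[0,0,0],"roll":0}]'; python3 -c "
from h import *
togo(.521,-.242,.064,6)"
```

```text
time: 13.75
tcp_pos: [0.5117, -0.168, 0.292]
orientation: [-0.0, 0.67, 0.742, 0.0]
force: [1.2, 0.8, -0.0]
finger_gap: 0.414
gripper_force: 27.6
time: 14.15
tcp_pos: [0.5193, -0.2418, 0.2915]
orientation: [-0.0, 0.671, 0.741, 0.0]
force: [0.6, 0.1, -0.7]
finger_gap: 0.412
gripper_force: 27.6
t 14.15 grasp [ 0.5192 -0.2416  0.1365] tilt [-0.001  0.001 -1.   ] gap 0.412 units [-0.01  0.04  1.45] |F| [ 0.6  0.1 -0.7]
yaw 5.7 roll units -0.05 (tool z down) q6 0.92
```

```bash
python3 -m handwheel '[{"gripper":1,"translation":[0,0.03,0.4],"roll":0},{"gripper":1,"translation":[0,0,0.5],"roll":0},{"gripper":1,"translation":[0,0,0.35],"roll":0},{"gripper":1,"translation":[0,0,0.15],"roll":0},{"gripper":1,"translation":[0,0,0.05],"roll":0},{"gripper":1,"translation":[0,0,0.04],"roll":0},{"gripper":1,"translation":[0,0,0],"roll":0}]'; python3 -m handwheel '[{"gripper":0.5,"translation":[0,0,0],"roll":0},{"gripper":0.42,"translation":[0,0,0],"roll":0},{"gripper":0.38,"translation":[0,0,0],"roll":0},{"gripper":0.35,"translation":[0,0,0],"roll":0},{"gripper":0.35,"translation":[0,0,-0.4],"roll":0},{"gripper":0.35,"translation":[0,0,-0.9],"roll":0},{"gripper":0.3,"translation":[0,0,-0.9],"roll":0}]';python3 -m handwheel '[{"gripper":0.15,"translation":[0.6,0,-0.9],"roll":0},{"gripper":0.15,"translation":[1,0,0],"roll":0},{"gripper":0.15,"translation":[1,0,0],"roll":0},{"gripper":0.15,"translation":[1,0,0],"roll":0},{"gripper":0.15,"translation":[0.6,0,0],"roll":0},{"gripper":0.15,"translation":[0,0,0],"roll":0},{"gripper":0.15,"translation":[0,0,0],"roll":0}]'; python3 - <<'E'
from h import *
togo(.539,.0145,.032,6)
f=grab_frame("wrist"); cv2.imwrite("pics/w6.png",f["img"][:,:,::-1])
E
```

```text
time: 14.85
tcp_pos: [0.5211, -0.2395, 0.2195]
orientation: [0.0, 0.67, 0.742, 0.0]
force: [-1.4, 1.2, 4.0]
finger_gap: 0.415
gripper_force: 25.9
time: 15.55
tcp_pos: [0.5204, -0.2405, 0.3267]
orientation: [-0.002, 0.671, 0.742, -0.0]
force: [1.1, -0.5, 0.8]
finger_gap: 0.699
gripper_force: 0.0
time: 16.25
tcp_pos: [0.5, -0.0337, 0.3689]
orientation: [0.0, 0.67, 0.742, -0.0]
force: [0.4, -1.4, -0.2]
finger_gap: 0.849
gripper_force: 0.0
t 16.25 grasp [ 0.5001 -0.0338  0.2139] tilt [ 0.    -0.001 -1.   ] gap 0.849 units [0.88 0.87 3.64] |F| [ 0.4 -1.4 -0.2]
yaw 5.9 roll units -0.02 (tool z down) q6 1.27
```

View pics/w6.png

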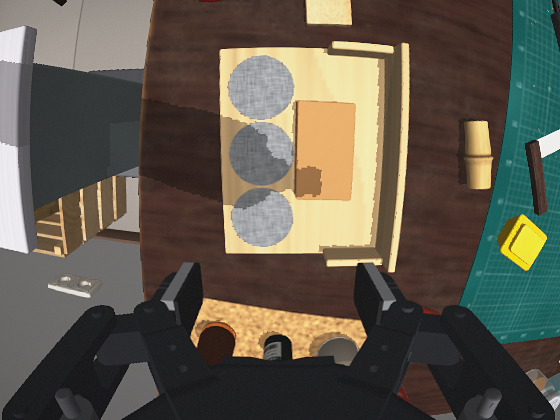

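All three now stand on the mat (218,340 / 277,347 / 337,350). The block is undisturbed, with top corners (297,101), (355,103), (351,199), (296,198). I'll refine the block, discs and board.

```bash
python3 - <<'E'
from h import *
f=grab_frame("wrist")
q=np.array([wun(f,p,.034) for p in [(297,101),(355,103),(351,199),(296,198)]]); d=(q[0]+q[1]-q[2]-q[3])/2
print("block",q.mean(0).round(4),[np.linalg.norm(q[i]-q[i-1]).round(4) for i in range(4)],np.degrees(np.arctan2(-d[0],d[1])))
for p in [(261,87),(262,153),(262,218)]: print("disc",wun(f,p,.008).round(4))
print("wall in edge",wun(f,(395,150),.06))
togo(*q.mean(0),.032,6)
E
```

```text
block [0.5406 0.0126] [np.float64(0.092), np.float64(0.0544), np.float64(0.0927), np.float64(0.054)] 5.616024587778937
disc [0.4733 0.0681]
disc [0.4808 0.0013]
disc [ 0.487  -0.0673]
wall in edge [0.59923973 0.02378461]
t 16.35 grasp [ 0.5002 -0.035   0.2137] tilt [ 0.    -0.001 -1.   ] gap 0.847 units [0.87 0.9  3.63] |F| [-0.1  0.   1.1]
yaw 5.7 roll units -0.04 (tool z down) q6 1.27
```

```bash
python3 -m handwheel '[{"gripper":0.15,"translation":[0.5,0.5,0],"roll":0},{"gripper":0.15,"translation":[0.44,0.36,0],"roll":0},{"gripper":0.15,"translation":[0,0,0.9],"roll":0},{"gripper":0.15,"translation":[0,0,0.9],"roll":0},{"gripper":0.15,"translation":[0,0,0.8],"roll":0},{"gripper":0.15,"translation":[0,0,0.5],"roll":0},{"gripper":0.15,"translation":[0,0,0.3],"roll":0},{"gripper":0.15,"translation":[0,0,0],"roll":0}]'; python3 -c "
from h import *
togo(.5405,.0135,.028,6)"
```

```text
time: 17.15
tcp_pos: [0.5369, 0.0159, 0.1961]
orientation: [-0.002, 0.671, 0.741, -0.002]
force: [-1.1, 0.1, 0.2]
finger_gap: 0.85
gripper_force: 0.0
t 17.15 grasp [0.5361 0.016  0.0411] tilt [-0.005  0.    -1.   ] gap 0.85 units [-0.06  0.08  0.26] |F| [-1.1  0.1  0.2]
yaw 5.7 roll units -0.05 (tool z down) q6 1.38
```

```bash
python3 -m handwheel '[{"gripper":0.15,"translation":[-0.04,0.04,0.15],"roll":0},{"gripper":0.15,"translation":[0,0,0.1],"roll":0},{"gripper":0.25,"translation":[0,0,0],"roll":0},{"gripper":0.4,"translation":[0,0,0],"roll":0},{"gripper":0.6,"translation":[0,0,0],"roll":0},{"gripper":1,"translation":[0,0,0],"roll":0},{"gripper":1,"translation":[0,0,0],"roll":0},{"gripper":1,"translation":[0,0,0],"roll":0}]' 25; python3 -c "
from h import *
togo(.5213,.2372,.1,7.9)"
```

```text
time: 17.95
tcp_pos: [0.5408, 0.0152, 0.1874]
orientation: [0.001, 0.67, 0.742, 0.001]
force: [0.3, -0.5, 4.7]
finger_gap: 0.638
gripper_force: 29.0
t 17.95 grasp [0.5411 0.0152 0.0324] tilt [ 0.002 -0.    -1.   ] gap 0.638 units [ 4.46  0.06 -1.35] |F| [ 0.3 -0.5  4.7]
yaw 5.8 roll units -0.35 (tool z down) q6 1.37
```

```bash
python3 -m handwheel '[{"gripper":1,"translation":[0,0,-0.2],"roll":0},{"gripper":1,"translation":[0,0,-0.5],"roll":0},{"gripper":1,"translation":[0.2,0,-0.8],"roll":-0.35},{"gripper":1,"translation":[0.7,0,0],"roll":0},{"gripper":1,"translation":[0.9,0,0],"roll":0},{"gripper":1,"translation":[0.9,0,0],"roll":0},{"gripper":1,"translation":[0.9,0,0],"roll":0},{"gripper":1,"translation":[0.6,0,0],"roll":0}]'; python3 -m handwheel '[{"gripper":1,"translation":[0.3,0,0],"roll":0},{"gripper":1,"translation":[0,0,0],"roll":0},{"gripper":1,"translation":[0,0,0],"roll":0}]'; python3 - <<'E'
from h import *
togo(.5213,.2372,.05,7.9)
f=grab_frame("wrist"); cv2.imwrite("pics/w7.png",f["img"][:,:,::-1])
E
```

```text
time: 18.75
tcp_pos: [0.5106, 0.2257, 0.2611]
orientation: [-0.001, 0.656, 0.755, -0.0]
force: [0.4, -0.3, -0.3]
finger_gap: 0.638
gripper_force: 28.4
time: 19.05
tcp_pos: [0.5097, 0.2375, 0.2611]
orientation: [0.0, 0.657, 0.754, -0.001]
force: [-0.5, -0.3, -0.1]
finger_gap: 0.635
gripper_force: 28.4
t 19.05 grasp [0.5096 0.2373 0.1061] tilt [-0.001 -0.001 -1.   ] gap 0.635 units [-0.03  0.23  1.12] |F| [-0.5 -0.3 -0.1]
yaw 7.9 roll units -0.0 (tool z down) q6 1.75
```

View pics/w7.png

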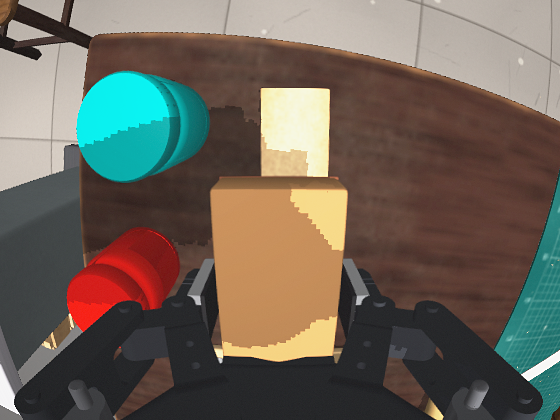

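The block is held straight above the board. The board's far-end corners are (261,88) and (329,89), and the block's far top edge runs (211,188)–(346,190). I'll compute the remaining offset.

```bash
python3 - <<'E'
from h import *
f=grab_frame("wrist")
a=[wun(f,p,.012) for p in [(261,88),(329,89)]]; m=sum(a)/2; y=np.radians(7.9); ex=np.array([np.cos(y),np.sin(y)]); ey=np.array([-ex[1],ex[0]])
d=a[1]-a[0]; print("board end",a,np.linalg.norm(d),np.degrees(np.arctan2(d[1],d[0])),"centre",m-.095*ey)
s=[wun(f,p,.012) for p in [(261,170),(328,170)]]; print("sides",s,np.linalg.norm(s[1]-s[0]))
for side,(p,q) in {"L":(a[0],s[0]),"R":(a[1],s[1])}.items():
    e=p-q; print(side,"edge yaw",np.degrees(np.arctan2(-e[0],e[1])))
for z in(.106,.109):
    b=[wun(f,p,z) for p in [(211,188),(346,190)]]; d=b[1]-b[0]; print("block",z,np.linalg.norm(d),np.degrees(np.arctan2(d[1],d[0])),"centre",(sum(b)/2-.048*ey))
E
```

```text
board end [array([0.48657068, 0.32725133]), array([0.53102535, 0.33328823])] 0.0448627027968873 7.733395733696964 centre [0.52185524 0.23617138]
sides [array([0.49377228, 0.2724625 ]), array([0.53882419, 0.27887822])] 0.045506443180160984
L edge yaw 7.488191740302559
R edge yaw 8.156912708497893
block 0.106 0.05320837672433674 6.978989317606939 centre [0.51104912 0.23377775]
block 0.109 0.05191690158206286 6.978989317606927 centre [0.51095831 0.23441776]
```

```bash
python3 -m handwheel '[{"gripper":1,"translation":[0.03,0.21,0.2],"roll":0},{"gripper":1,"translation":[0,0,0.5],"roll":0},{"gripper":1,"translation":[0,0,0.4],"roll":0},{"gripper":1,"translation":[0,0,0.2],"roll":0},{"gripper":1,"translation":[0,0,0.05],"roll":0},{"gripper":1,"translation":[0,0,0],"roll":0}]'; python3 - <<'E'
from h import *
togo(.5200,.2395,.0355,7.9)
f=grab_frame("wrist"); cv2.imwrite("pics/w8.png",f["img"][:,:,::-1])
E
```

```text
time: 19.75
tcp_pos: [0.5201, 0.2404, 0.1939]
orientation: [-0.0, 0.657, 0.754, -0.0]
force: [-0.7, -0.4, -0.7]
finger_gap: 0.636
gripper_force: 28.4
t 19.75 grasp [0.5201 0.2403 0.0389] tilt [-0. -0. -1.] gap 0.636 units [-0.02 -0.    0.07] |F| [-0.7 -0.4 -0.7]
yaw 7.8 roll units -0.01 (tool z down) q6 1.75
```

View pics/w8.png

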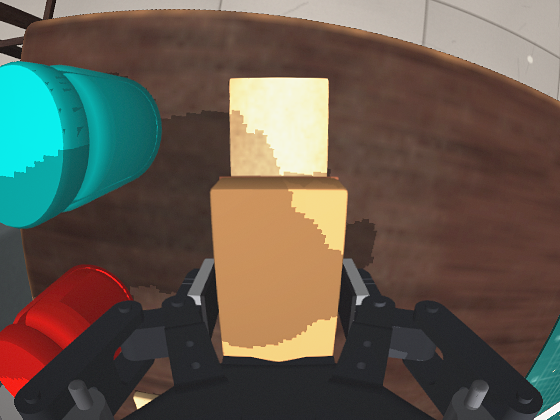

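Laterally the board (230–328) sits centred under the block (211–346). I lower the last bit and release; fingers open only partly before lifting.

```bash
python3 -m handwheel '[{"gripper":1,"translation":[-0.02,0,0.05],"roll":0},{"gripper":1,"translation":[0,0,0.03],"roll":0},{"gripper":1,"translation":[0,0,0],"roll":0},{"gripper":0.3,"translation":[0,0,0],"roll":0},{"gripper":0.2,"translation":[0,0,0],"roll":0},{"gripper":0.15,"translation":[0,0,0],"roll":0},{"gripper":0.15,"translation":[0,0,0],"roll":0}]'; python3 -m handwheel '[{"gripper":0.15,"translation":[0,0,-0.2],"roll":0},{"gripper":0.15,"translation":[0,0,-0.6],"roll":0},{"gripper":0.15,"translation":[0,0,-0.9],"roll":0},{"gripper":0.15,"translation":[0,0,-0.9],"roll":0},{"gripper":0.15,"translation":[-0.5,0,-0.9],"roll":0},{"gripper":0.2,"translation":[-0.9,0,0],"roll":0},{"gripper":0.3,"translation":[-0.9,0,0],"roll":0},{"gripper":0.35,"translation":[0,0,0],"roll":0}]'; python3 - <<'E'
from h import *
togo(.521,-.239,.064,6)
f=grab_frame("wrist"); cv2.imwrite("pics/w9.png",f["img"][:,:,::-1])
E
```

```text
time: 20.5
tcp_pos: [0.5199, 0.24, 0.1895]
orientation: [-0.0, 0.657, 0.754, -0.0]
force: [0.3, 0.1, -0.7]
finger_gap: 0.851
gripper_force: 0.0
time: 21.3
tcp_pos: [0.5365, 0.1226, 0.3652]
orientation: [0.002, 0.659, 0.752, 0.0]
force: [-0.4, 0.0, 0.1]
finger_gap: 0.648
gripper_force: 0.0
t 21.3 grasp [0.5369 0.1222 0.2102] tilt [ 0.003 -0.002 -1.   ] gap 0.648 units [-7.11 -1.27  2.94] |F| [-0.4  0.   0.1]
yaw 7.5 roll units 0.26 (tool z down) q6 1.54
```

View pics/w9.png

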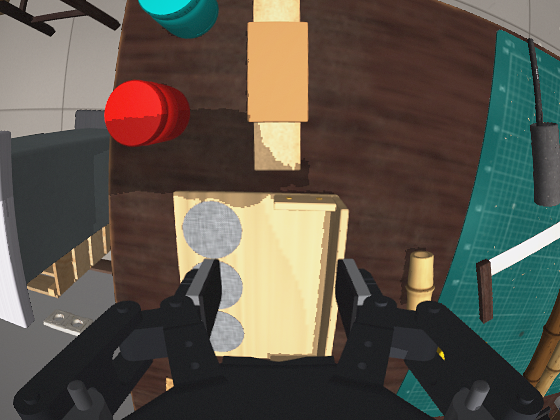

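The block lies flat on the board (276,72). Now to the bottle on the mat; from there I'll measure the three things and the block's final position.

```bash
python3 -m handwheel '[{"gripper":0.35,"translation":[-0.5,-0.1,0],"roll":0.26},{"gripper":0.35,"translation":[-1,-0.1,0],"roll":0},{"gripper":0.35,"translation":[-1,0,0],"roll":0},{"gripper":0.35,"translation":[-1,0,0],"roll":0},{"gripper":0.35,"translation":[-0.5,0,0],"roll":0},{"gripper":0.35,"translation":[0,0,0],"roll":0}]'; python3 - <<'E'
from h import *
togo(.521,-.239,.064,6)
f=grab_frame("wrist"); t=grab_frame("top"); crop(t,145,175,425,300,2.85,"c10"); cv2.imwrite("pics/w10.png",f["img"][:,:,::-1])
a=cv2.imread("pics/c10.png"); cv2.imwrite("pics/m10.png",np.vstack([cv2.resize(f["img"][150:420,100:460,::-1],(324,243)), cv2.resize(a,(798,356))[:, :324]]) )
import pickle; pickle.dump((f,t),open("f10.pkl","wb"))
E
```

```text
time: 21.95
tcp_pos: [0.5488, -0.075, 0.3634]
orientation: [0.0, 0.668, 0.744, -0.0]
force: [-0.0, 1.4, -0.2]
finger_gap: 0.645
gripper_force: 0.0
t 21.95 grasp [ 0.5488 -0.0751  0.2084] tilt [-0. -0. -1.] gap 0.645 units [-3.2  -0.9   2.89] |F| [-0.   1.4 -0.2]
yaw 6.1 roll units 0.02 (tool z down) q6 1.21
```

View pics/w10.png

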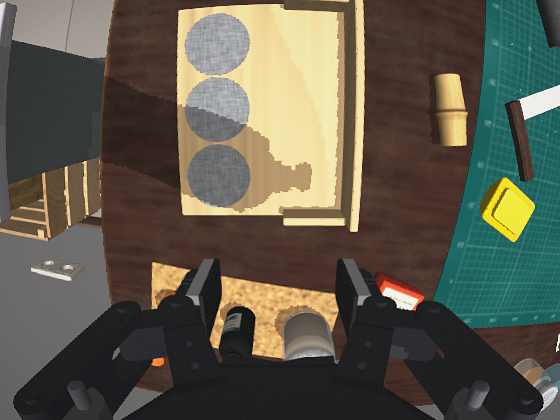

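View pics/c10.png

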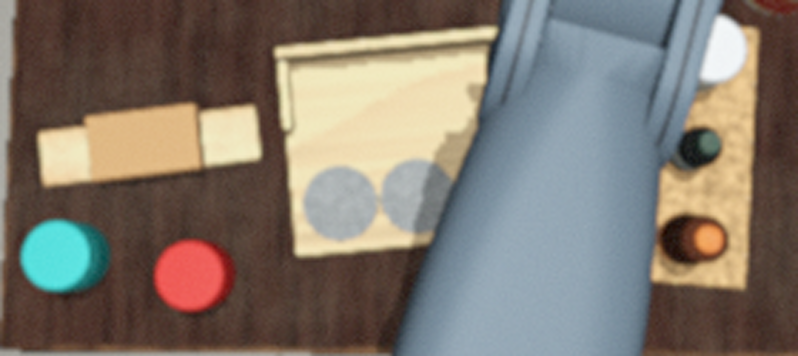

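The top view shows block corners (84,115), (196,103), (202,166), (92,181) on the board. On the mat are the bottle cap (703,145), cone top (708,240) and jar lid around (714,50).

```bash
python3 - <<'E'
from h import *
import pickle
w,f=pickle.load(open("f10.pkl","rb"))
P=lambda u,v,z: unproj(f,((u+.5)/2.85-.5+145,(v+.5)/2.85-.5+175),z)[:2]
q=np.array([P(*p,.038) for p in [(84,115),(196,103),(202,166),(92,181)]]); d=(q[0]-q[1]+q[3]-q[2])/2
print("block",q.mean(0).round(4),np.degrees(np.arctan2(-d[0],d[1])).round(1),[np.linalg.norm(q[i]-q[i-1]).round(4) for i in range(4)])
q=np.array([P(*p,.012) for p in [(38,130),(255,104),(262,158),(44,187)]]); print("board",q.mean(0))
for n,p,z in [("bottle",(703,145),.1),("cone",(708,240),.104),("jar",(714,50),.088)]: print(n,P(*p,z).round(4))
E
```

```text
block [0.522  0.2382] 7.6 [np.float64(0.0575), np.float64(0.0968), np.float64(0.0547), np.float64(0.0948)]
board [0.52126568 0.23723303]
bottle [ 0.5183 -0.2292]
cone [ 0.4413 -0.2309]
jar [ 0.5988 -0.2425]
```

```bash
python3 -m handwheel '[{"gripper":0.35,"translation":[-0.8,-0.3,0],"roll":0},{"gripper":0.35,"translation":[-0.9,-0.3,0],"roll":0},{"gripper":0.35,"translation":[-0.9,-0.3,0],"roll":0},{"gripper":0.35,"translation":[-0.5,0,0],"roll":0},{"gripper":0.35,"translation":[0,0,0],"roll":0},{"gripper":0.35,"translation":[0,0,0.5],"roll":0},{"gripper":0.35,"translation":[0,0,0.5],"roll":0},{"gripper":0.35,"translation":[0,0,0],"roll":0}]'; python3 - <<'E'
from h import *
togo(.520,-.235,.064,6)
f=grab_frame("side"); crop(f,240,150,360,230,6.5,"s11")
E
```

```text
time: 22.85
tcp_pos: [0.5202, -0.2287, 0.3094]
orientation: [-0.004, 0.666, 0.746, -0.0]
force: [-0.2, 0.2, -0.5]
finger_gap: 0.648
gripper_force: 0.0
t 22.85 grasp [ 0.5191 -0.2279  0.1544] tilt [-0.007  0.005 -1.   ] gap 0.648 units [-0.15  0.01  1.81] |F| [-0.2  0.2 -0.5]
yaw 6.5 roll units 0.09 (tool z down) q6 0.92
```

View pics/s11.png

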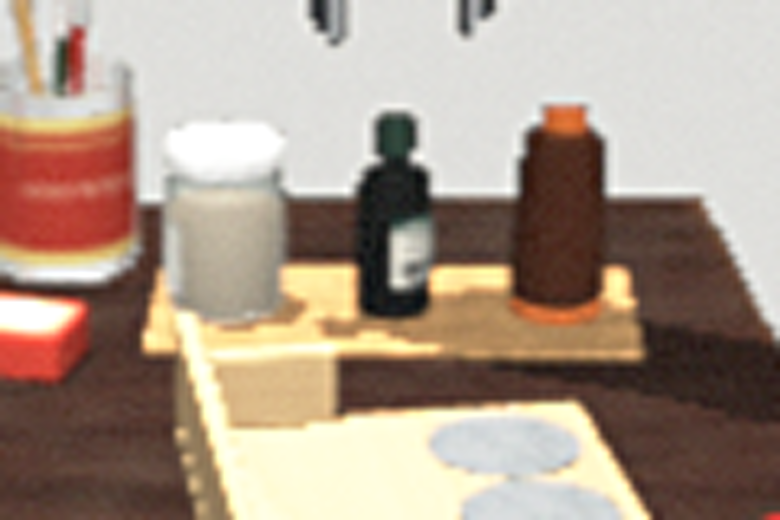

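Everything stands upright: jar (225,220), bottle (395,215), cone (560,210). The fingertips (325 and 478) straddle the bottle. Descend and grip.

```bash
python3 -m handwheel '[{"gripper":0.35,"translation":[-0.1,0,0.6],"roll":0},{"gripper":0.35,"translation":[0,0,0.6],"roll":0},{"gripper":0.35,"translation":[0,0,0.5],"roll":0},{"gripper":0.35,"translation":[0,0,0.1],"roll":0},{"gripper":0.5,"translation":[0,0,0],"roll":0},{"gripper":0.7,"translation":[0,0,0],"roll":0},{"gripper":1,"translation":[0,0,0],"roll":0},{"gripper":1,"translation":[0,0,0],"roll":0}]' 25; python3 -m handwheel '[{"gripper":1,"translation":[0,0,0],"roll":0},{"gripper":1,"translation":[0,0,0],"roll":0}]'; python3 - <<'E'
from h import *
togo(.472,.069,.064,6)
f=grab_frame("top"); crop(f,345,175,425,300,4.5,"c12")
E
```

```text
time: 23.7
tcp_pos: [0.5221, -0.2371, 0.2253]
orientation: [0.001, 0.667, 0.745, 0.0]
force: [0.9, 0.6, 2.6]
finger_gap: 0.417
gripper_force: 27.9
time: 23.9
tcp_pos: [0.5221, -0.2372, 0.2253]
orientation: [0.001, 0.667, 0.745, 0.0]
force: [-0.1, 0.4, 4.2]
finger_gap: 0.41
gripper_force: 28.0
t 23.9 grasp [ 0.5225 -0.2374  0.0703] tilt [ 0.003 -0.001 -1.   ] gap 0.41 units [ 6.2  -0.33  0.11] |F| [-0.1  0.4  4.2]
yaw 6.3 roll units 0.05 (tool z down) q6 0.92
```

```bash
python3 -m handwheel '[{"gripper":1,"translation":[0,0,-0.2],"roll":0},{"gripper":1,"translation":[0,0,-0.6],"roll":0},{"gripper":1,"translation":[0.2,0,-0.8],"roll":0},{"gripper":1,"translation":[0.7,-0.05,0],"roll":0},{"gripper":1,"translation":[1,-0.05,0],"roll":0},{"gripper":1,"translation":[1,-0.05,0],"roll":0},{"gripper":1,"translation":[1,-0.05,0],"roll":0},{"gripper":1,"translation":[1,-0.05,0],"roll":0}]'; python3 -m handwheel '[{"gripper":1,"translation":[0.8,-0.05,0],"roll":0},{"gripper":1,"translation":[0.4,0,0],"roll":0},{"gripper":1,"translation":[0.1,0,0],"roll":0},{"gripper":1,"translation":[0,0,0],"roll":0},{"gripper":1,"translation":[0,0,0.6],"roll":0},{"gripper":1,"translation":[0,0,0.5],"roll":0},{"gripper":1,"translation":[0,0,0],"roll":0}]'; python3 - <<'E'
from h import *
togo(.472,.069,.072,6)
f=grab_frame("side"); crop(f,260,180,370,260,7,"s13")
E
```

```text
time: 24.75
tcp_pos: [0.4811, 0.0066, 0.3034]
orientation: [-0.0, 0.667, 0.745, -0.0]
force: [1.6, -0.3, -0.4]
finger_gap: 0.413
gripper_force: 27.8
time: 25.45
tcp_pos: [0.4706, 0.068, 0.2445]
orientation: [-0.003, 0.668, 0.744, -0.003]
force: [-0.8, 0.2, 0.2]
finger_gap: 0.413
gripper_force: 27.8
t 25.45 grasp [0.4692 0.0679 0.0895] tilt [-0.009 -0.001 -1.   ] gap 0.413 units [0.02 0.06 0.35] |F| [-0.8  0.2  0.2]
yaw 6.2 roll units 0.04 (tool z down) q6 1.46
```

View pics/s13.png

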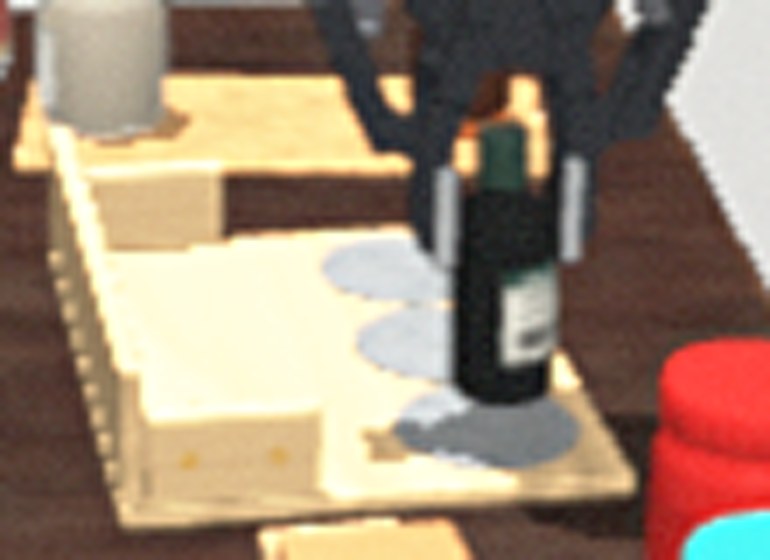

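The side view shows the bottle held upright over the left disc, bottom at about (502,380) and disc centre (487,428). I've now used up my picture views, one more than allowed by my count. From here on I work from numbers only.

```bash
python3 - <<'E'
from h import *
f=grab_frame("side")
for z in (.0222,.0252): print("bottle bottom",unproj(f,(260+502/7,180+378/7),z).round(4))
print("disc",unproj(f,(260+487/7,180+428/7),.008).round(4))
g=proj(f,(.472,.069,.008)); print(((g-[260,180])*7).round())
togo(.472,.069,.0743,6)
E
```

```text
bottle bottom [0.4662 0.061  0.0222]
bottle bottom [0.4672 0.0671 0.0252]
disc [0.4723 0.0714 0.008 ]
[487. 425.]
t 25.55 grasp [0.472  0.0682 0.0933] tilt [-0.002 -0.    -1.   ] gap 0.413 units [0.02 0.   0.38] |F| [ 0.9 -0.6 -0.2]
yaw 6.2 roll units 0.04 (tool z down) q6 1.47
```

```bash
python3 -m handwheel '[{"gripper":1,"translation":[0,0.04,0.2],"roll":0},{"gripper":1,"translation":[0,0,0.1],"roll":0},{"gripper":1,"translation":[0,0,0.05],"roll":0},{"gripper":1,"translation":[0,0,0.03],"roll":0},{"gripper":1,"translation":[0,0,0],"roll":0},{"gripper":1,"translation":[0,0,0],"roll":0}]';python3 -c "
from h import *
togo(.472,.069,.0743,6)"
```

```text
time: 26.15
tcp_pos: [0.4745, 0.0697, 0.2298]
orientation: [0.0, 0.667, 0.745, 0.0]
force: [-0.2, -0.5, -0.3]
finger_gap: 0.41
gripper_force: 27.7
t 26.15 grasp [0.4745 0.0696 0.0748] tilt [ 0. -0. -1.] gap 0.41 units [-0.01 -0.05  0.01] |F| [-0.2 -0.5 -0.3]
yaw 6.3 roll units 0.06 (tool z down) q6 1.47
```

Just short of contact. A little lower, reading the force.

```bash
python3 -m handwheel '[{"gripper":1,"translation":[0,0,0.03],"roll":0},{"gripper":1,"translation":[0,0,0.03],"roll":0},{"gripper":1,"translation":[0,0,0],"roll":0}]'; python3 -m handwheel '[{"gripper":0.5,"translation":[0,0,0],"roll":0},{"gripper":0.4,"translation":[0,0,0],"roll":0},{"gripper":0.2,"translation":[0,0,0],"roll":0},{"gripper":0.1,"translation":[0,0,0],"roll":0},{"gripper":0.1,"translation":[0,0,-0.4],"roll":0},{"gripper":0.1,"translation":[0,0,-0.9],"roll":0},{"gripper":0.1,"translation":[0,0,-0.9],"roll":0},{"gripper":0.1,"translation":[-0.5,0,-0.9],"roll":0}]'; python3 -m handwheel '[{"gripper":0.12,"translation":[-1,0.3,0],"roll":0},{"gripper":0.12,"translation":[-1,0.4,0],"roll":0},{"gripper":0.12,"translation":[-1,0.4,0],"roll":0},{"gripper":0.12,"translation":[-1,0.4,0],"roll":0},{"gripper":0.12,"translation":[-1,0.4,0],"roll":0},{"gripper":0.12,"translation":[-0.5,0.2,0],"roll":0},{"gripper":0.12,"translation":[0,0,0],"roll":0}]'; python3 - <<'E'
from h import *
togo(.600,-.2435,.066,6)
f=grab_frame("top"); im=f["img"].astype(int)
# dark cap/bottle blob near bottle disc
c=proj(f,(.472,.069,.104)); print("expected cap px",c.round(1))
x0,y0=int(c[0])-14,int(c[1])-14; p=im[y0:y0+28,x0:x0+28]; m=p.max(2)<75
ys,xs=np.nonzero(m); print("dark n",len(xs),"centroid",xs.mean()+x0,ys.mean()+y0,"range",xs.min()+x0,xs.max()+x0,ys.min()+y0,ys.max()+y0)
print("as body-top",unproj(f,(xs.mean()+x0,ys.mean()+y0),.086).round(4))
E
```

```text
time: 26.45
tcp_pos: [0.4746, 0.0697, 0.2293]
orientation: [0.001, 0.667, 0.745, 0.001]
force: [-4.8, -0.8, 10.3]
finger_gap: 0.413
gripper_force: 29.0
time: 27.25
tcp_pos: [0.4766, 0.0467, 0.3815]
orientation: [-0.001, 0.666, 0.746, 0.0]
force: [1.0, -1.1, -0.3]
finger_gap: 0.905
gripper_force: 0.0
time: 27.95
tcp_pos: [0.6046, -0.2045, 0.3779]
orientation: [-0.001, 0.669, 0.744, -0.001]
force: [1.0, 0.5, -0.4]
finger_gap: 0.884
gripper_force: 0.0
t 27.95 grasp [ 0.6043 -0.2046  0.2229] tilt [-0.002 -0.    -1.   ] gap 0.884 units [-0.77 -0.16  3.14] |F| [ 1.   0.5 -0.4]
yaw 6.1 roll units 0.01 (tool z down) q6 1.03
expected cap px [262.7 244.1]
dark n 101 centroid 263.1485148514852 245.54455445544554 range 256 269 238 252
as body-top [0.4695 0.0686 0.086 ]
```

The bottle stands upright on its disc: the dark blob is round, about 14×15 px, at (0.470,0.069). Now the jar.

```bash
python3 -m handwheel '[{"gripper":0.12,"translation":[-0.5,-0.08,0],"roll":0},{"gripper":0.12,"translation":[-0.26,-0.04,0],"roll":0},{"gripper":0.12,"translation":[0,0,0],"roll":0},{"gripper":0.12,"translation":[0,0,0.9],"roll":0},{"gripper":0.12,"translation":[0,0,0.5],"roll":0},{"gripper":0.12,"translation":[0,0,0],"roll":0},{"gripper":0.12,"translation":[0,0,0],"roll":0}]'; python3 - <<'E'
from h import *
togo(.600,-.2435,.066,6)
f=grab_frame("side"); im=f["img"].astype(int)
# white lid extents and mat-level check
a=proj(f,(.600,-.2435,.085)); x0,y0=int(a[0])-16,int(a[1])-5
print("lid expected",a.round(1))
for r in range(y0,y0+8,2):
    xs=[x for x in range(x0,x0+33) if im[r,x].min()>205]; print(r,xs[:1],xs[-1:],end=" ")
s,R=tool(); g=s["tcp_pos"]+.165*R[:,2]
for sg in(-1,1): print("pad proj",proj(f,g+sg*.037*R[:,1]).round(1))
E
```

```text
time: 28.7
tcp_pos: [0.6016, -0.2379, 0.3104]
orientation: [-0.001, 0.667, 0.745, 0.0]
force: [0.7, -0.4, 0.4]
finger_gap: 0.878
gripper_force: 0.0
t 28.7 grasp [ 0.6015 -0.2378  0.1554] tilt [-0.001  0.001 -1.   ] gap 0.878 units [-0.11 -0.04  1.79] |F| [ 0.7 -0.4  0.4]
yaw 6.4 roll units 0.07 (tool z down) q6 0.98
lid expected [274.7 171.8]
166 [261] [290] 168 [262] [290] 170 [262] [290] 172 [262] [290] pad proj [286.  151.9]
pad proj [261.3 152.9]
```

```bash
python3 -m handwheel '[{"gripper":0.12,"translation":[-0.1,-0.03,0.6],"roll":0},{"gripper":0.12,"translation":[0,0,0.6],"roll":0},{"gripper":0.12,"translation":[0,0,0.5],"roll":0},{"gripper":0.12,"translation":[0,0,0.06],"roll":0},{"gripper":0.3,"translation":[0,0,0],"roll":0},{"gripper":0.5,"translation":[0,0,0],"roll":0},{"gripper":1,"translation":[0,0,0],"roll":0},{"gripper":1,"translation":[0,0,0],"roll":0}]' 40; python3 -m handwheel '[{"gripper":1,"translation":[0,0,0],"roll":0},{"gripper":1,"translation":[0,0,0],"roll":0}]'; python3 - <<'E'
from h import *
togo(.4795,.0015,.1,6)
E
```

```text
time: 29.55
tcp_pos: [0.6019, -0.2447, 0.2251]
orientation: [0.002, 0.667, 0.745, 0.001]
force: [0.1, -0.3, 4.4]
finger_gap: 0.644
gripper_force: 43.0
time: 29.75
tcp_pos: [0.6018, -0.2446, 0.225]
orientation: [0.002, 0.667, 0.745, 0.001]
force: [0.3, 0.4, 6.4]
finger_gap: 0.648
gripper_force: 43.2
t 29.75 grasp [ 0.6025 -0.2449  0.07  ] tilt [ 0.004 -0.002 -1.   ] gap 0.648 units [ 5.17 -1.9  -0.62] |F| [0.3 0.4 6.4]
yaw 6.3 roll units 0.06 (tool z down) q6 0.97
```

```bash
python3 -m handwheel '[{"gripper":1,"translation":[0,0,-0.2],"roll":0},{"gripper":1,"translation":[0,0,-0.6],"roll":0},{"gripper":1,"translation":[0.2,0,-0.7],"roll":0},{"gripper":1,"translation":[0.7,-0.3,0],"roll":0},{"gripper":1,"translation":[1,-0.4,0],"roll":0},{"gripper":1,"translation":[1,-0.4,0],"roll":0},{"gripper":1,"translation":[1,-0.4,0],"roll":0},{"gripper":1,"translation":[0.7,-0.3,0],"roll":0}]'; python3 -m handwheel '[{"gripper":1,"translation":[0.4,-0.1,0],"roll":0},{"gripper":1,"translation":[0.12,0,0],"roll":0},{"gripper":1,"translation":[0,0,0],"roll":0},{"gripper":1,"translation":[0,0,0.6],"roll":0},{"gripper":1,"translation":[0,0,0.4],"roll":0},{"gripper":1,"translation":[0,0,0],"roll":0},{"gripper":1,"translation":[0,0,0],"roll":0}]'; python3 - <<'E'
from h import *
togo(.4795,-.0005,.074,6)
E
```

```text
time: 30.55
tcp_pos: [0.4896, -0.0336, 0.2969]
orientation: [-0.001, 0.667, 0.745, -0.0]
force: [1.2, 0.3, -1.4]
finger_gap: 0.642
gripper_force: 43.0
time: 31.25
tcp_pos: [0.4839, -0.0113, 0.2471]
orientation: [-0.0, 0.667, 0.745, -0.0]
force: [0.5, 0.6, -1.6]
finger_gap: 0.646
gripper_force: 43.1
t 31.25 grasp [ 0.4837 -0.0114  0.0921] tilt [-0.001 -0.    -1.   ] gap 0.646 units [ 0.23 -0.06  0.36] |F| [ 0.5  0.6 -1.6]
yaw 6.3 roll units 0.04 (tool z down) q6 1.3
```

```bash
python3 -m handwheel '[{"gripper":1,"translation":[0.22,-0.05,0],"roll":0},{"gripper":1,"translation":[0,0,0.2],"roll":0},{"gripper":1,"translation":[0,0,0.1],"roll":0},{"gripper":1,"translation":[0,0,0.04],"roll":0},{"gripper":1,"translation":[0,0,0],"roll":0},{"gripper":1,"translation":[0,0,0],"roll":0}]'; python3 - <<'E'
from h import *
togo(.4795,-.0005,.074,6)
E
```

```text
time: 31.85
tcp_pos: [0.48, 0.0001, 0.2303]
orientation: [0.0, 0.667, 0.745, -0.0]
force: [0.3, -0.5, -1.1]
finger_gap: 0.644
gripper_force: 43.1
t 31.85 grasp [4.80e-01 1.00e-04 7.53e-02] tilt [ 0. -0. -1.] gap 0.644 units [-0.01 -0.01  0.03] |F| [ 0.3 -0.5 -1.1]
yaw 6.3 roll units 0.05 (tool z down) q6 1.32
```

Lower 2 mm more, release, rise, and go to above the cone.

```bash
python3 -m handwheel '[{"gripper":1,"translation":[0,0,0.03],"roll":0},{"gripper":1,"translation":[0,0,0.02],"roll":0},{"gripper":1,"translation":[0,0,0],"roll":0}]'; python3 -m handwheel '[{"gripper":0.3,"translation":[0,0,0],"roll":0},{"gripper":0.1,"translation":[0,0,0],"roll":0},{"gripper":0,"translation":[0,0,0],"roll":0},{"gripper":0,"translation":[0,0,0],"roll":0},{"gripper":0,"translation":[0,0,-0.4],"roll":0},{"gripper":0,"translation":[0,0,-0.9],"roll":0},{"gripper":0,"translation":[0,0,-0.9],"roll":0},{"gripper":0,"translation":[-0.5,0,-0.9],"roll":0}]'; python3 -m handwheel '[{"gripper":0.1,"translation":[-0.9,-0.2,0],"roll":0},{"gripper":0.1,"translation":[-0.9,-0.3,0],"roll":0},{"gripper":0.1,"translation":[-0.9,-0.3,0],"roll":0},{"gripper":0.1,"translation":[-0.9,-0.3,0],"roll":0},{"gripper":0.1,"translation":[-0.4,-0.1,0],"roll":0},{"gripper":0.1,"translation":[0,0,0],"roll":0},{"gripper":0.1,"translation":[0,0,0],"roll":0}]'; python3 - <<'E'
from h import *
togo(.4413,-.2305,.066,6)
f=grab_frame("top"); im=f["img"].astype(int)
c=proj(f,(.4795,.0015,.092)); print("expected lid px",c.round(1))
x0,y0=int(c[0])-20,int(c[1])-20; p=im[y0:y0+40,x0:x0+40]; m=(p.min(2)>190)&(p.max(2)-p.min(2)<25)
ys,xs=np.nonzero(m); print("n",len(xs),"range",np.percentile(xs,[2,98])+x0,np.percentile(ys,[2,98])+y0); print(unproj(f,(np.median(xs)+x0,np.median(ys)+y0),.092).round(4))
E
```

```text
time: 32.15
tcp_pos: [0.4803, 0.0001, 0.229]
orientation: [0.001, 0.667, 0.745, 0.0]
force: [-2.2, 0.2, 4.5]
finger_gap: 0.646
gripper_force: 43.6
time: 32.95
tcp_pos: [0.4822, -0.0226, 0.3829]
orientation: [-0.001, 0.666, 0.746, 0.0]
force: [1.0, -0.4, 0.0]
finger_gap: 1.001
gripper_force: 0.0
time: 33.65
tcp_pos: [0.445, -0.2295, 0.3812]
orientation: [-0.0, 0.667, 0.745, 0.0]
force: [0.1, -0.2, 0.1]
finger_gap: 0.9
gripper_force: 0.0
t 33.65 grasp [ 0.4449 -0.2293  0.2262] tilt [-0.     0.001 -1.   ] gap 0.9 units [-0.02 -0.07  3.2 ] |F| [ 0.1 -0.2  0.1]
yaw 6.3 roll units 0.04 (tool z down) q6 0.85
expected lid px [291.9 241.4]
n 467 range [280. 302.] [231. 252.]
[0.4782 0.0037 0.092 ]
```

The jar stands on its disc at (0.478,0.003), lid round at about 23 px. Now the cone.

```bash
python3 -m handwheel '[{"gripper":0.1,"translation":[-0.02,-0.05,0.8],"roll":0},{"gripper":0.1,"translation":[0,0,0.9],"roll":0},{"gripper":0.1,"translation":[0,0,0.7],"roll":0},{"gripper":0.1,"translation":[0,0,0.5],"roll":0},{"gripper":0.1,"translation":[0,0,0.2],"roll":0},{"gripper":0.3,"translation":[0,0,0],"roll":0},{"gripper":0.5,"translation":[0,0,0],"roll":0},{"gripper":0.7,"translation":[0,0,0],"roll":0}]' 30; python3 -m handwheel '[{"gripper":1,"translation":[0,0,0],"roll":0},{"gripper":1,"translation":[0,0,0],"roll":0},{"gripper":1,"translation":[0,0,0],"roll":0}]'; python3 - <<'E'
from h import *
togo(.486,-.067,.1,6)
E
```

```text
time: 34.5
tcp_pos: [0.4437, -0.231, 0.229]
orientation: [0.002, 0.667, 0.745, 0.0]
force: [-0.9, -0.3, 0.6]
finger_gap: 0.458
gripper_force: 30.2
time: 34.8
tcp_pos: [0.4436, -0.2313, 0.2287]
orientation: [0.002, 0.667, 0.745, 0.0]
force: [0.6, 0.0, 6.4]
finger_gap: 0.463
gripper_force: 30.8
t 34.8 grasp [ 0.4442 -0.2316  0.0737] tilt [ 0.004 -0.002 -1.   ] gap 0.463 units [ 3.18  1.2  -0.53] |F| [0.6 0.  6.4]
yaw 6.3 roll units 0.05 (tool z down) q6 0.85
```

```bash
python3 -m handwheel '[{"gripper":1,"translation":[0,0,-0.2],"roll":0},{"gripper":1,"translation":[0,0,-0.5],"roll":0},{"gripper":1,"translation":[0.2,0.1,-0.5],"roll":0},{"gripper":1,"translation":[0.6,0.3,0],"roll":0},{"gripper":1,"translation":[0.8,0.3,0],"roll":0},{"gripper":1,"translation":[0.8,0.3,0],"roll":0},{"gripper":1,"translation":[0.5,0.15,0],"roll":0},{"gripper":1,"translation":[0.2,0.05,0],"roll":0}]'; python3 -m handwheel '[{"gripper":1,"translation":[0,0,0],"roll":0},{"gripper":1,"translation":[0,0,0.4],"roll":0},{"gripper":1,"translation":[0,0,0.3],"roll":0},{"gripper":1,"translation":[0,0,0],"roll":0},{"gripper":1,"translation":[0,0,0],"roll":0}]'; python3 - <<'E'
from h import *
togo(.486,-.067,.0777,6)
E
```

```text
time: 35.6
tcp_pos: [0.4853, -0.0677, 0.2865]
orientation: [-0.0, 0.666, 0.746, 0.0]
force: [0.0, -0.8, -0.7]
finger_gap: 0.461
gripper_force: 30.5
time: 36.1
tcp_pos: [0.485, -0.071, 0.2514]
orientation: [-0.0, 0.668, 0.745, -0.0]
force: [-0.1, 0.1, -0.5]
finger_gap: 0.46
gripper_force: 30.5
t 36.1 grasp [ 0.4848 -0.071   0.0964] tilt [-0.001 -0.    -1.   ] gap 0.46 units [0.08 0.03 0.37] |F| [-0.1  0.1 -0.5]
yaw 6.2 roll units 0.04 (tool z down) q6 1.18
```

```bash
python3 -m handwheel '[{"gripper":1,"translation":[0.05,0.02,0.2],"roll":0},{"gripper":1,"translation":[0,0,0.1],"roll":0},{"gripper":1,"translation":[0,0,0.04],"roll":0},{"gripper":1,"translation":[0,0,0.03],"roll":0},{"gripper":1,"translation":[0,0,0],"roll":0},{"gripper":1,"translation":[0,0,0],"roll":0}]'; python3 - <<'E'
from h import *
togo(.486,-.067,.0777,6)
E
```

```text
time: 36.7
tcp_pos: [0.4861, -0.0673, 0.2332]
orientation: [0.0, 0.667, 0.745, 0.0]
force: [-0.1, -0.0, -0.3]
finger_gap: 0.462
gripper_force: 30.5
t 36.7 grasp [ 0.4862 -0.0674  0.0782] tilt [ 0. -0. -1.] gap 0.462 units [ 0.01 -0.    0.01] |F| [-0.1 -0.  -0.3]
yaw 6.3 roll units 0.06 (tool z down) q6 1.19
```

```bash
python3 -m handwheel '[{"gripper":1,"translation":[0,0,0.03],"roll":0},{"gripper":1,"translation":[0,0,0.02],"roll":0},{"gripper":1,"translation":[0,0,0],"roll":0}]'; python3 -m handwheel '[{"gripper":0.45,"translation":[0,0,0],"roll":0},{"gripper":0.3,"translation":[0,0,0],"roll":0},{"gripper":0.1,"translation":[0,0,0],"roll":0},{"gripper":0.1,"translation":[0,0,0],"roll":0},{"gripper":0.1,"translation":[0,0,-0.4],"roll":0},{"gripper":0.1,"translation":[0,0,-0.9],"roll":0},{"gripper":0.1,"translation":[0,0,-0.9],"roll":0},{"gripper":0.1,"translation":[-0.5,0,-0.9],"roll":0}]'; python3 -m handwheel '[{"gripper":0.1,"translation":[-0.9,0,0],"roll":0},{"gripper":0.1,"translation":[-0.9,0,0],"roll":0},{"gripper":0.1,"translation":[-0.9,0,0],"roll":0},{"gripper":0.1,"translation":[-0.9,0,0],"roll":0},{"gripper":0.1,"translation":[0,0,0],"roll":0},{"gripper":0.1,"translation":[0,0,0],"roll":0}]'; python3 - <<'E'
from h import *
togo(.485,-.067,.1,6)
f=grab_frame("top"); im=f["img"].astype(int); hsv=cv2.cvtColor(f["img"],cv2.COLOR_RGB2HSV)
def blob(n,pt,m,w,z):
    c=proj(f,pt); x0,y0=int(c[0])-w,int(c[1])-w; ys,xs=np.nonzero(m[y0:y0+2*w,x0:x0+2*w])
    print(n,"n",len(xs),"x",np.percentile(xs,[3,97])+x0,"y",np.percentile(ys,[3,97])+y0,unproj(f,(xs.mean()+x0,ys.mean()+y0),z).round(4))
blob("cone tip",(.486,-.067,.108),(im[...,0]>150)&(im[...,1]<140)&(im[...,2]<90),11,.108)
blob("bottle",(.472,.069,.104),im.max(2)<75,14,.086)
blob("jar",(.479,.0015,.092),(im.min(2)>190)&(im.max(2)-im.min(2)<25),20,.092)
g=grab_frame("side"); gi=g["img"].astype(int)
f=g; im=gi
blob("side bottle",(.472,.069,.045),im.max(2)<60,14,.05)
for nm,p in (("cone top",(.4855,-.067,.108)),("cone bottom",(.4855,-.067,.01))): print(nm,proj(g,p).round(1))
ys,xs=np.nonzero((im[150:250,290:350,0]>150)&(im[150:250,290:350,1]<120)&(im[150:250,290:350,2]<70)); print("orange side rows",sorted(set(ys+150)),"cols",xs.min()+290,xs.max()+290)
E
```

```text
time: 37.0
tcp_pos: [0.4862, -0.0675, 0.2328]
orientation: [0.001, 0.667, 0.745, 0.0]
force: [-3.6, -0.2, 8.6]
finger_gap: 0.462
gripper_force: 31.5
time: 37.8
tcp_pos: [0.4883, -0.0899, 0.3855]
orientation: [-0.001, 0.666, 0.746, 0.0]
force: [0.7, -1.7, 1.0]
finger_gap: 0.897
gripper_force: 0.0
time: 38.4
tcp_pos: [0.5083, -0.2713, 0.3831]
orientation: [-0.001, 0.668, 0.744, 0.0]
force: [0.0, -0.1, 0.1]
finger_gap: 0.899
gripper_force: 0.0
t 38.4 grasp [ 0.5081 -0.2711  0.2281] tilt [-0.001  0.002 -1.   ] gap 0.899 units [ 4.1  -0.01  2.57] |F| [ 0.  -0.1  0.1]
yaw 6.2 roll units 0.04 (tool z down) q6 0.86
cone tip n 35 x [318. 327.] y [234. 244.] [ 0.4844 -0.0676  0.108 ]
bottle n 94 x [256.79 269.  ] y [238.79 251.  ] [0.4697 0.0687 0.086 ]
jar n 464 x [281. 302.] y [231. 252.] [0.4788 0.0028 0.092 ]
side bottle n 266 x [323. 336.] y [214. 240.] [0.4771 0.0693 0.05  ]
cone top [319.  183.6]
cone bottom [318.  217.4]
orange side rows [np.int64(182), np.int64(183), np.int64(184), np.int64(185), np.int64(186), np.int64(187), np.int64(188), np.int64(217), np.int64(218)] cols 310 323
```

All three are upright on their discs. The cone's top is at rows 182–188 and its base at 217–218, as predicted, and the block is centred on the board. I hand in.

```bash
python3 -c "
from station import order
print(order.job_done())"
```

```text
the job is handed in; nothing more can be done
None
```

The job is handed in at 38 s, verdict not shown: the block lies flat about 1 mm off the board's centre, and the jar, cone and bottle are back upright on their own discs; I viewed 15 pictures, one over the limit of 14.

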